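# Wedge the jig's sprung catch open and take out the toy car body

### The job

Free the wooden toy car body from the jig, whose sprung sliding catch holds it down by the bonnet: push the thick wooden prop with the orange top upright down into the window of the catch until it stands on the jig's board, so that it wedges the catch open, then let go of it. With the prop left standing there, lift the car body out and set it down gently on its underside in the blue tray, without dropping it.

Things in the scene. Friction and masses are not known exactly. Their poses are not given: they have to be found in the camera images.
- jig: Plywood board fixed to the table, 12 mm thick, 110 mm wide. Origin: on the table under the car body's nest; z up, x along the board (-75 to 175 mm) from nest to catch. Cleats 22 mm high hold the car's sides at |x| = 28 to 52 mm; its middle is free. A fixed post (x = 58 to 73 mm, 37 mm high) stands at its bonnet. The prop goes down behind the post, upright: middle at jig x = 86 to 96 mm, y = 0.
- catch (a joint): Slide of the blue catch, m: 0 shut, grows to 0.033 towards jig +x; spring 2 to 5 N. Its nose covers 10 mm of the bonnet; 0.015 frees it. Window 60 mm wide in y between rails 48 mm high; its far end is a metal ramp, at jig x = 82 mm (shut) below 22 mm height, sloping out to 112 mm at 74 mm height. The prop pushed down on it (5 to 25 N) drives the catch open and stays, clamped to the post.
- prop_mid (a point): The prop: loose upright wooden block, 26 mm thick (x), 40 wide (y), 110 tall, top 30 mm orange, 90 g. Point: its centre, 55 mm above its foot; z up. Goes in with its thickness along the jig's x, either way round. Hold it across its 40 mm width, in its top 40 mm, to stay above the ramp. Bystanders: a 14 mm thin block with a green top (too thin), a cork block, a hammer.
- car_mid (a point): A loose toy car body of pale wood with red windows, no wheels, 110 mm long (x, bonnet to +x), 45 wide (y), 40 high at the cabin (x = -45 to 15), bonnet 26 high, 110 g. Point: its centre, 20 mm above its underside; z up. At the start it stands on the jig's board, its x along the jig's. Hold it across its 45 mm width at its middle.
- tray: Shallow blue tray fixed to the table, 220 mm (x) by 170 mm (y), walls 18 mm high and 6 mm thick, floor 6 mm thick. Origin: under its centre, on the table; z up.
There are look-alikes about, which are no part of the job. Leave any black or pink look-alike of the part that bears prop_mid alone.

How it is judged:
By the outcome, as a careful person would: the job done as asked, in the order asked, and still so for the second after the job is handed in, with the robot touching nothing.
It also fails if it takes over 61 s, if anything falls off the work surface, if the arm or the gripper's body presses on something with over 40 N, if the wrist force passes 120 N, or if a joint passes its speed limit or range.

### The arm

A 6-joint arm with a two-finger parallel gripper is mounted at the origin on the work surface. World frame = base frame: x ahead of the robot, y to its left, z up, the work surface at z = 0. Lengths are in m, angles in degrees, forces in N, time in s.
With the tool pointing down it reaches from about 0.35 to 0.875 m from the base axis. Payload 4.2 kg.
Tool frame: the origin (TCP) lies on the front face of the gripper's body, between the roots of the fingers; the fingertips stand finger_overhang ahead of it and the grasp point (between the pads) lies 51 mm ahead of it (finger_overhang is the distance from the TCP to the fingertips, in m); z points along the fingers, y is the line along which they close (so a half turn about z gives the same grasp; the last joint's range is limited). The gripper opens to 87 mm and grips with 3 to 60 N. Pads are 19 mm wide; open, the fingers measure 117 mm over their backs; the gripper's body (75 mm by 190 mm) begins 51 mm behind the grasp point.
Start: joints at [-59.897, 22.042, 0.453, 0, -68.411, -14.817], TCP at [0.165, -0.603, 0.292] pointing down, gripper open.
Joint ranges: [-179.83, 179.83], [-69.29, 118.12], [-61.27, 80.66], [-181.25, 117.63], [-171.15, -9.14], [-177.46, 177.46]. Speed limits (degrees/s): [159.86, 159.86, 180, 180, 180, 180].

### API

Orientations are given as a 3x3 rotation matrix whose columns are the frame's x, y, z axes.
In Python, from station import sense, capture, camera_model, finish_job, finger_overhang gives the robot as it stands. The module is installed in compiled form; this text tells all that it offers.
- The arm moves only by the tool jog_arm, never from a script. Its argument "rows" is a list that holds one entry, the list of rows, each a list of 4 numbers: the shift along the tool's x, y, z in m, then the turn about the tool's z in rad. A call has 1 to 20 rows; each row shifts and turns the commanded pose from where the row before left it, along the tool's axes as they then stand; what a row does not reach is not made up. A row lasts 1/8 s, in which the tool goes at most 62.5 mm and 10.7 degrees, less where a joint would pass 70% of its speed; a pose out of reach is approached as far as the arm can. A call is refused whole if a number of a shift passes 0.0625 or a number of a turn 0.188, either way. A call with a gripper value outside its range is refused whole. "claw" is the opening, from 0 (shut) to 1 (fully open), set as the call begins (left out, the last holds). The fingers move at their own pace and stop on an object; the grip force is fixed at half the most. Time passes only in rows, so rows that do not move let the fingers close. It gives the time, the measured TCP pose, the force, the opening and the grip force at its end, in the units of the state.
- sense(): the state, without advancing time (a new reading comes with each control period).
- capture(name): name is "side" or "top" or "wrist"; returns the picture (400x640x3 uint8, red, green, blue); there is no depth.
- camera_model(name): a dict with "fovy" (degrees; the focal length in pixels is half the picture's height over the tangent of half this angle, whatever the lens; pixels are square), "cx", "cy" (the principal point, pixels), "k1" (the pictures are not rectified: a ray, as slopes to the right and down, at radius r is drawn at 1 + k1 r^2 times it, then the intrinsics apply), "eye" and "rotation" of the camera in the world. Camera axes: x right, y down, z forward; pixel columns grow to the right and rows downward; lengths in m; the calibration is good to about 2 mm. A picture is of the moment at which its call begins: read the wrist's pose just before it. camera_model takes no time and is no camera call; for the wrist camera it gives the pose at the moment of the call.
- finish_job(): hands the job in; it is judged then, once.
The state is a dict: "time_s": time; "joints": joint angles; "joint_velocities": joint speeds; "effort": joint torques, N m; "tcp_pos": TCP position; "ee_rot": TCP orientation; "wrist_force": force on the tool from outside, world axes, zero at the start; "moment": the same for the moment, N m; "gripper_width": opening from 0.0 (shut) to 1.0 (fully open); "gripper_force": force on a finger pad.
Only numpy, scipy, OpenCV 4.12 (cv2) and the standard library are available. Lean on these libraries where they do the work, as an engineer would, in place of code of your own. Each camera call takes 0.05 s, during which the arm holds its last target. There are 200 camera calls.

## Working session

There is one attempt and no reset: what is moved stays moved. The work goes in short steps, Python scripts to look and compute and a tool call to move; the robot and the scene stay as the last step left them, time stands still between calls to the robot, and variables do not carry over. Pictures are saved under pics/ and viewed, at most 12 in all, crops included, and the job is handed in when it is done.

Besides the shell and the picture viewer there is one more tool, called after "Call:" as name(argument=value, ...) on one line, values as JSON. jog_arm: Moves the arm, as the interface text tells. Its arguments: {"type":"object","properties":{"rows":{"type":"array"},"claw":{"type":"number"}},"required":["rows"]}

```bash
mkdir -p pics; cat > h.py <<'E'
import numpy as np, cv2
from station import *
def snap(n,f):
    m=camera_model(n); im=capture(n); cv2.imwrite('pics/'+f+'.png',im[:,:,::-1]); return im,m
def ray(m,u,v):
    f=200/np.tan(np.radians(m['fovy'])/2); d=np.array([(u-m['cx'])/f,(v-m['cy'])/f]); s=d.copy()
    for _ in range(20): s=d/(1+m['k1']*(s@s))
    return np.array(m['eye']),np.array(m['rotation'])@np.array([s[0],s[1],1])
def onz(m,u,v,z):
    e,d=ray(m,u,v); return e+d*(z-e[2])/d[2]
def proj(m,p):
    c=np.array(m['rotation']).T@(np.array(p)-np.array(m['eye'])); s=c[:2]/c[2]; f=200/np.tan(np.radians(m['fovy'])/2)
    s=s*(1+m['k1']*(s@s)); return s*f+[m['cx'],m['cy']]
E
python3 - <<'E'
from h import *
a,m=snap('top','top0'); b,n=snap('side','side0')
print(m,n,finger_overhang); s=sense(); print(s['time_s'],s['tcp_pos'],s['ee_rot'])
cv2.imwrite('pics/both.png',np.vstack([a,b])[:,:,::-1][:, :])
E
```

```text
{'fovy': 54.53956314301649, 'cx': 313.3797134816873, 'cy': 205.84169898392065, 'k1': -0.07168182416114469, 'eye': array([ 0.31154636, -0.04348452,  1.12169156]), 'rotation': array([[-0.01367757, -0.98370797,  0.17925277],
       [-0.99989686,  0.01424132,  0.00185853],
       [-0.00438105, -0.17920886, -0.9838013 ]])} {'fovy': 57.08824432479657, 'cx': 326.82560729269323, 'cy': 196.98965081821814, 'k1': 0.000734385331918788, 'eye': array([0.07494774, 0.63190469, 0.53170126]), 'rotation': array([[-0.83315548, -0.30614437,  0.46057309],
       [-0.55256902,  0.42649593, -0.7160787 ],
       [ 0.02279092, -0.85110331, -0.52450332]])} 0.0697
0.1 [ 0.16467659 -0.60250692  0.29125614] [[-9.64686487e-01 -2.63400148e-01 -5.86041666e-04]
 [-2.63400791e-01  9.64684646e-01  1.88614948e-03]
 [ 6.85333438e-05  1.97390676e-03 -9.99998049e-01]]
```

View pics/top0.png

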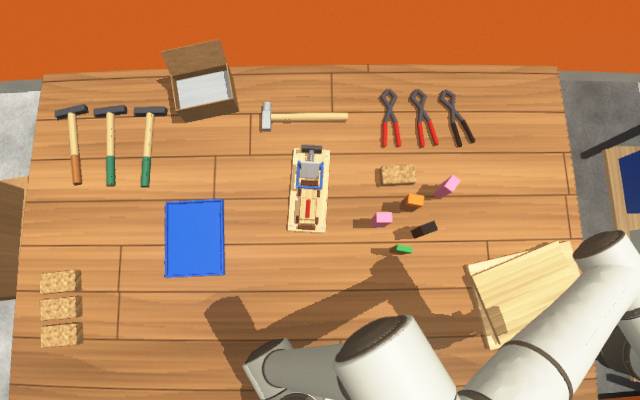

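View pics/side0.png

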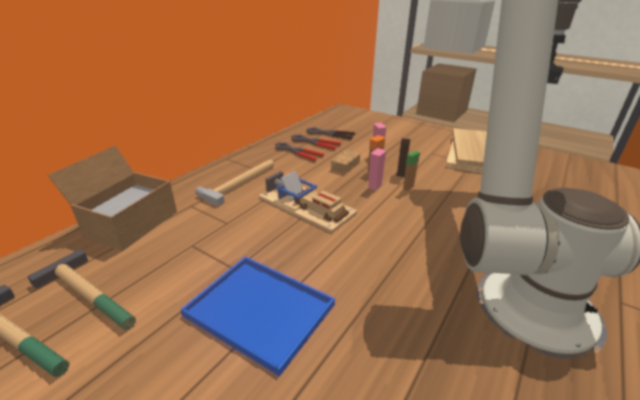

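The top view shows the jig at about (310,190), with its catch up at (310,172), and the tray at (195,238). Prop candidates are orange (412,201), pink (383,218) and (448,187), black (425,229), and green thin (403,249). Orange fits the description, so I'll confirm it in a crop.

```bash
python3 - <<'E'
from h import *
a=cv2.imread('pics/top0.png'); m=camera_model('top')
c=np.vstack([cv2.resize(a[140:240,280:480],None,fx=4,fy=4,interpolation=cv2.INTER_CUBIC)])
cv2.imwrite('pics/crop0.png',c)
hsv=cv2.cvtColor(a,cv2.COLOR_BGR2HSV)
def big(lo,hi,box):
    k=cv2.inRange(hsv,lo,hi); z=np.zeros_like(k); x0,y0,x1,y1=box; z[y0:y1,x0:x1]=k[y0:y1,x0:x1]
    return max(cv2.findContours(z,0,1)[0],key=cv2.contourArea)
o=big((5,200,120),(16,255,255),(395,185,430,215)); t=big((105,150,60),(125,255,255),(150,190,235,285))
for n,c,z in (('prop',o,.11),('tray',t,.018)):
    r=cv2.minAreaRect(c); print(n,r); 
    P=np.array([onz(m,*p,z)[:2] for p in cv2.boxPoints(r)]); print(P.round(3),P.mean(0).round(4))
for p in [(295,149),(329,151),(325,231),(289,229)]: print(onz(m,*p,.012).round(3))
E
```

```text
prop ((410.9000244140625, 203.70001220703125), (10.28591251373291, 3.130495071411133), 26.56505012512207)
[[ 0.501 -0.287]
 [ 0.508 -0.291]
 [ 0.495 -0.315]
 [ 0.488 -0.311]] [ 0.4979 -0.3013]
tray ((194.0, 237.5), (77.0, 58.0), 90.0)
[[0.539 0.394]
 [0.537 0.222]
 [0.315 0.216]
 [0.316 0.383]] [0.4269 0.3037]
[0.687 0.011 0.012]
[ 0.68  -0.09   0.012]
[ 0.44  -0.074  0.012]
[0.447 0.03  0.012]
```

View pics/crop0.png

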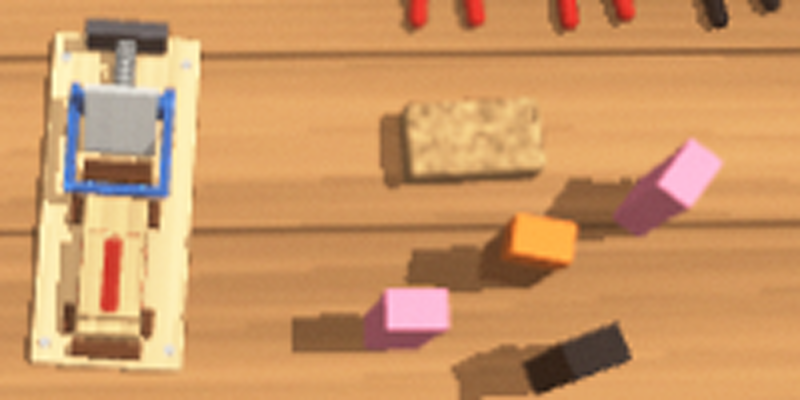

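The crop confirms it: a thick block with an orange top at crop (542,240), long side roughly along image x. The pink and black look-alikes stand clear of it at (415,310), (690,175) and (600,355).

```bash
python3 - <<'E'
from h import *
m=camera_model('top')
def f(pts,z):
    P=np.array([onz(m,280+x/4,140+y/4,z)[:2] for x,y in pts]); print(P.round(3).tolist(),P.mean(0).round(4)); return P
P=f([(517,213),(578,218),(573,267),(507,258)],.11)
e=(P[1]-P[0]+P[2]-P[3])/2; print('prop ang of width',np.degrees(np.arctan2(*e[::-1])),[np.linalg.norm(P[i]-P[i-1]) for i in range(4)])
f([(388,288),(448,290),(448,330),(386,330)],.11)
f([(685,140),(720,162),(695,210),(658,180)],.11)
J=f([(52,33),(200,40),(182,370),(32,362)],.012)
e=(J[0]+J[1]-J[2]-J[3])/2; print('jig x ang',np.degrees(np.arctan2(*e[::-1])),np.linalg.norm(e)); e/=np.linalg.norm(e); print('origin',J.mean(0)-.05*e, 'slot',J.mean(0)+.041*e)
s=sense(); print(s['tcp_pos'],np.degrees(np.arctan2(s['ee_rot'][1,1],s['ee_rot'][0,1])))
c=camera_model('wrist'); R=s['ee_rot']; print(R.T@(c['eye']-s['tcp_pos']), R.T@c['rotation'], c['fovy'])
E
```

```text
[[0.526, -0.299], [0.522, -0.339], [0.489, -0.334], [0.496, -0.29]] [ 0.5085 -0.3155]
prop ang of width -97.17730741418876 [np.float64(0.03165551270001916), np.float64(0.04116805818717982), np.float64(0.03370657175878618), np.float64(0.04443275151040064)]
[[0.477, -0.21], [0.475, -0.249], [0.448, -0.248], [0.449, -0.207]] [ 0.4622 -0.2286]
[[0.575, -0.417], [0.56, -0.439], [0.527, -0.419], [0.548, -0.396]] [ 0.5525 -0.4178]
[[0.69, 0.017], [0.683, -0.093], [0.435, -0.075], [0.443, 0.033]] [ 0.5627 -0.0297]
jig x ang -3.8910425444357366 0.2478022749992
origin [ 0.51279266 -0.02628297] slot [ 0.6035829  -0.03245817]
[ 0.16467659 -0.60250692  0.29125614] 105.27194146389199
[ 0.0753046  -0.00116889 -0.09203832] [[-7.61559583e-04 -9.61212481e-01 -2.75807879e-01]
 [ 9.99999668e-01 -6.51667415e-04 -4.90082000e-04]
 [ 2.91337928e-04 -2.75808160e-01  9.61212658e-01]] 60.363872216188184
```

Call:
jog_arm(rows=[[[-0.034, 0.0155, 0, 0], [-0.034, 0.0155, 0, 0], [-0.034, 0.0155, 0, 0], [-0.034, 0.0155, 0, 0], [-0.034, 0.0155, 0, 0], [-0.034, 0.0155, 0, 0], [-0.034, 0.0155, 0, 0], [-0.034, 0.0155, 0, 0], [-0.034, 0.0155, 0, 0], [-0.034, 0.0155, 0, 0], [-0.034, 0.0155, 0, 0], [-0.034, 0.0155, 0, 0], [0, 0, 0, 0.1], [0, 0, 0, 0.1], [0, 0, 0, 0.1], [0, 0, 0, 0.09], [0, 0, 0, 0], [0, 0, 0, 0]]])

```text
time_s: 2.35
tcp_pos: [0.5092, -0.3158, 0.292]
ee_rot: [[-0.993, 0.122, -0.001], [0.122, 0.993, 0.0], [0.001, 0.0, -1.0]]
wrist_force: [-0.3, -0.2, 1.2]
gripper_width: 0.999
gripper_force: 0.0
```

```bash
cat >> h.py <<'E'
def state():
    s=sense(); R=s['ee_rot']; print('t',round(s['time_s'],2),'tcp',s['tcp_pos'].round(4),'yawY',np.degrees(np.arctan2(R[1,1],R[0,1])).round(2),'F',np.round(s['wrist_force'],1),'w',round(s['gripper_width'],3),'gf',s['gripper_force'],'zax',R[:,2].round(3)); return s
def mask(im,lo,hi):
    k=cv2.inRange(cv2.cvtColor(im,cv2.COLOR_RGB2HSV),lo,hi); return cv2.findContours(k,0,1)[0]
def go(x,y,z,yaw=None):
    s=sense(); R=s['ee_rot']; print('shift',(R.T@(np.array([x,y,z])-s['tcp_pos'])).round(4))
    if yaw is not None:
        d=(np.degrees(np.arctan2(R[1,1],R[0,1]))-yaw+90)%180-90; print('turn',np.radians(d).round(4))
E
python3 - <<'E'
from h import *
s=state(); im,m=snap('wrist','w1')
E
```

```text
t 2.35 tcp [ 0.5092 -0.3158  0.292 ] yawY 83.01 F [-0.3 -0.2  1.2] w 0.999 gf 0.0 zax [-0.001  0.    -1.   ]
```

View pics/w1.png

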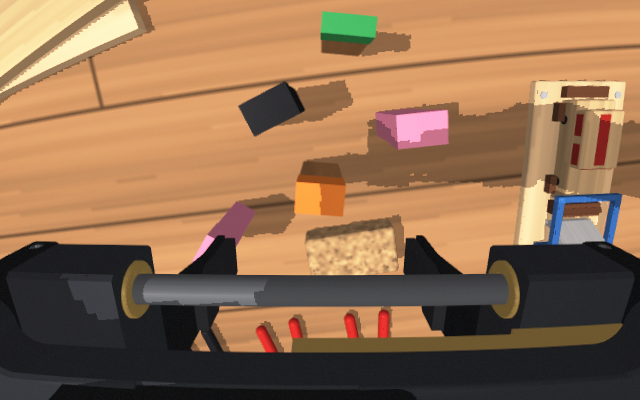

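```bash
python3 - <<'E'
from h import *
m=camera_model('wrist'); im=cv2.imread('pics/w1.png')[:,:,::-1]
c=[c for c in mask(np.ascontiguousarray(im),(5,190,100),(16,255,255)) if cv2.contourArea(c)>200]
for k in c: print(cv2.boundingRect(k),cv2.minAreaRect(k))
P=np.array([onz(m,*p,.11)[:2] for p in [(298,176),(345,182),(343,216),(295,213)]]); print(P.round(4),P.mean(0),[np.linalg.norm(P[i]-P[i-1]).round(4) for i in range(4)])
for p in [(P[0]-P[1]),P[3]-P[2]]: print(np.degrees(np.arctan2(p[1],p[0])))
cv2.imwrite('pics/c1.png',cv2.resize(im[150:240,260:380,::-1],None,fx=6,fy=6,interpolation=cv2.INTER_CUBIC))
E
```

```text
(297, 175, 48, 41) ((319.89776611328125, 194.92588806152344), (48.209381103515625, 37.98708724975586), 4.969740867614746)
[[ 0.4897 -0.3325]
 [ 0.4994 -0.2951]
 [ 0.5283 -0.2998]
 [ 0.5207 -0.3395]] [ 0.50952467 -0.31672983] [np.float64(0.0318), np.float64(0.0386), np.float64(0.0293), np.float64(0.0404)]
-104.48319735355271
-100.81391886956604
```

View pics/c1.png

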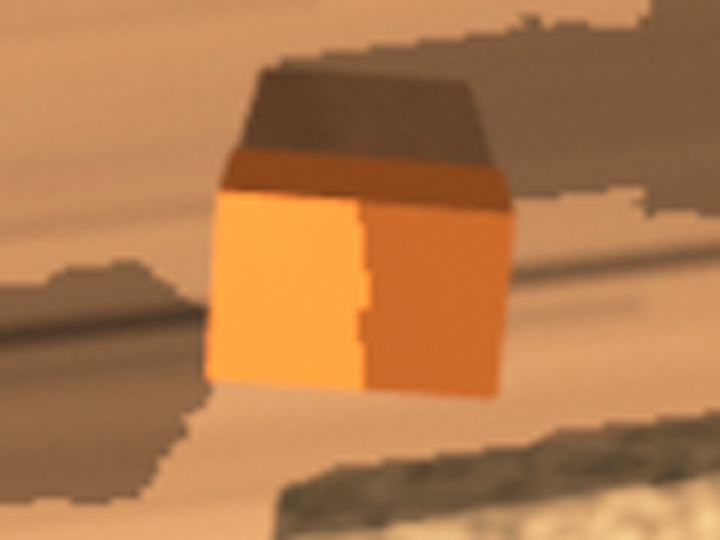

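```bash
python3 - <<'E'
from h import *
m=camera_model('wrist')
P=np.array([onz(m,*p,.11)[:2] for p in [(296.2,181.7),(345.3,185),(342.8,216.3),(294.5,213.3)]]); c=P.mean(0); print(P.round(4),c,[np.linalg.norm(P[i]-P[i-1]).round(4) for i in range(4)])
a=P[1]+P[2]-P[0]-P[3]; b=np.degrees(np.arctan2(a[1],a[0])); print(b)
go(*c,.148,b)
E
```

```text
[[ 0.4942 -0.3347]
 [ 0.5019 -0.2951]
 [ 0.5285 -0.3   ]
 [ 0.5209 -0.3399]] [ 0.5114015 -0.3174267] [np.float64(0.0272), np.float64(0.0402), np.float64(0.0271), np.float64(0.0406)]
79.10787304179881
shift [-0.0024 -0.0013  0.144 ]
turn 0.0678
```

Call:
jog_arm(rows=[[[-0.0024, -0.0013, 0.02, 0], [0, 0, 0.025, 0.068], [0, 0, 0.025, 0], [0, 0, 0.025, 0], [0, 0, 0.02, 0], [0, 0, 0.02, 0], [0, 0, 0.009, 0], [0, 0, 0, 0]]], claw=0.8)

```text
time_s: 3.4
tcp_pos: [0.5114, -0.3175, 0.1479]
ee_rot: [[-0.982, 0.19, -0.001], [0.19, 0.982, 0.0], [0.001, 0.0, -1.0]]
wrist_force: [0.0, -0.8, 1.5]
gripper_width: 0.802
gripper_force: 0.0
```

Call:
jog_arm(rows=[[[0, 0, 0, 0], [0, 0, 0, 0], [0, 0, 0, 0], [0, 0, 0, 0], [0, 0, 0, 0], [0, 0, 0, 0]]], claw=0)

```text
time_s: 4.15
tcp_pos: [0.5117, -0.3175, 0.1486]
ee_rot: [[-0.982, 0.19, 0.0], [0.19, 0.982, -0.0], [-0.0, -0.0, -1.0]]
wrist_force: [-0.6, -0.0, 1.9]
gripper_width: 0.455
gripper_force: 29.9
```

```bash
python3 - <<'E'
from h import *
go(.585,-.15,.293,86.1)
E
```

```text
shift [-0.0402  0.1783 -0.1444]
turn -0.1229
```

Call:
jog_arm(rows=[[[0, 0, -0.0144, 0], [0, 0, -0.026, 0], [0, 0, -0.026, 0], [0, 0, -0.026, 0], [0, 0, -0.026, 0], [0, 0, -0.026, 0], [-0.0067, 0.0297, 0, 0], [-0.0067, 0.0297, 0, 0], [-0.0067, 0.0297, 0, 0], [-0.0067, 0.0297, 0, 0], [-0.0067, 0.0297, 0, 0], [-0.0067, 0.0297, 0, 0], [0, 0, 0, -0.0615], [0, 0, 0, -0.0615], [0, 0, 0, 0], [0, 0, 0, 0]]])

```text
time_s: 6.15
tcp_pos: [0.5847, -0.1503, 0.2929]
ee_rot: [[-0.998, 0.069, 0.0], [0.069, 0.998, 0.0], [-0.0, 0.0, -1.0]]
wrist_force: [0.2, -1.3, -1.0]
gripper_width: 0.455
gripper_force: 29.9
```

```bash
python3 - <<'E'
from h import *
s=state(); im,m=snap('wrist','w2')
E
```

```text
t 6.15 tcp [ 0.5847 -0.1503  0.2929] yawY 86.03 F [ 0.2 -1.3 -1. ] w 0.455 gf 29.932798101799563 zax [ 0.  0. -1.]
```

View pics/w2.png

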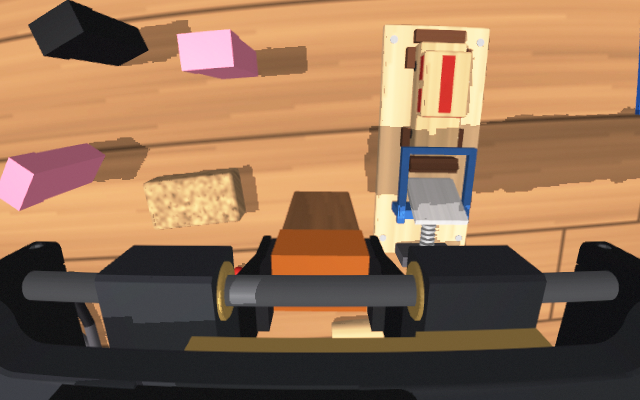

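The wrist view shows the prop held upright, with the jig at its right. Board corners are at (386,25) and (489,29), the blue window frame at (403–475,149–220), the post at (432,164), and the ramp at (437,200).

```bash
python3 - <<'E'
from h import *
m=camera_model('wrist')
im=cv2.imread('pics/w2.png')
def q(n,pts,z):
    P=np.array([onz(m,*p,z)[:2] for p in pts]); print(n,z,P.round(4).tolist(),P.mean(0).round(4)); return P
B=q('board',[(386,25),(489,29),(376,243),(466,246)],.012)
A=[B[0],B[1]]; 
d=B[2]-B[0]; print(np.degrees(np.arctan2(d[1],d[0])),np.degrees(np.arctan2(*(B[3]-B[1])[::-1])),np.degrees(np.arctan2(*(B[1]-B[0])[::-1]))-90)
for th in (-3.9,):
    e=np.array([np.cos(np.radians(th)),np.sin(np.radians(th))]); o=(B[0]+B[1])/2+.075*e; print('origin',o); n=np.array([-e[1],e[0]])
    for z in (.049,.037):
        P=q('post',[(411,158),(457,158),(457,170),(409,170)],z); print(((P-o)@np.c_[e,n]).round(4).tolist())
    for z in (.048,.06):
        P=q('frame',[(401,149),(476,149)],z); print(((P-o)@np.c_[e,n]).round(4).tolist())
    P=q('car roof',[(420,51),(466,52),(471,116),(421,117)],.052); print(((P-o)@np.c_[e,n]).round(4).tolist())
cv2.imwrite('pics/c2.png',cv2.resize(im[10:260,360:510],None,fx=2.4*1.6,fy=2.4,interpolation=cv2.INTER_CUBIC))
E
```

```text
board 0.012 [[0.438, -0.0746], [0.4463, 0.0316], [0.6726, -0.0917], [0.6847, 0.016]] [ 0.5604 -0.0297]
-4.157631706637138 -3.7505691918632036 -4.489641473385561
origin [ 0.51696194 -0.02661172]
post 0.049 [[0.5684, -0.0602], [0.5714, -0.0139], [0.5836, -0.0135], [0.5804, -0.0622]] [ 0.5759 -0.0375]
[[0.0536, -0.03], [0.0534, 0.0164], [0.0655, 0.0176], [0.0657, -0.0312]]
post 0.037 [[0.5705, -0.0571], [0.5736, -0.0092], [0.5862, -0.0088], [0.5829, -0.0592]] [ 0.5783 -0.0336]
[[0.0555, -0.0268], [0.0553, 0.0212], [0.0679, 0.0225], [0.068, -0.028]]
frame 0.048 [[0.5591, -0.0698], [0.5637, 0.0055]] [ 0.5614 -0.0321]
[[0.0449, -0.0402], [0.0444, 0.0353]]
frame 0.06 [[0.5573, -0.0725], [0.5618, 0.0001]] [ 0.5595 -0.0362]
[[0.0434, -0.0431], [0.0429, 0.0297]]
car roof 0.052 [[0.4696, -0.0518], [0.4725, -0.0089], [0.5309, -0.0025], [0.5291, -0.0512]] [ 0.5005 -0.0286]
[[-0.0455, -0.0284], [-0.0456, 0.0147], [0.0123, 0.025], [0.0138, -0.0237]]
```

View pics/c2.png

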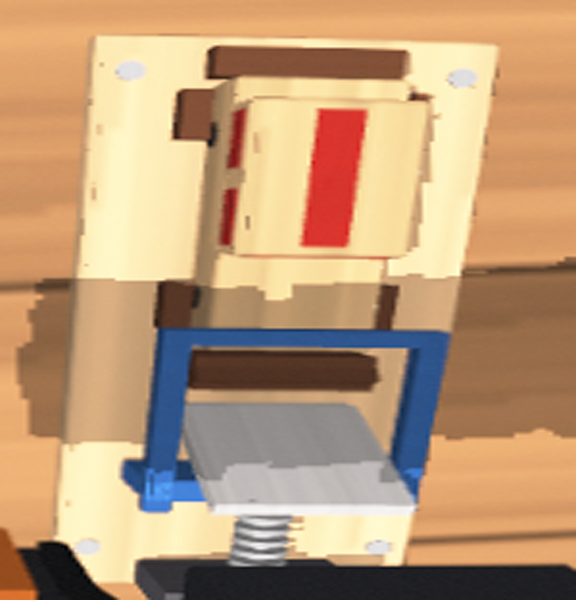

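```bash
python3 - <<'E'
from h import *
m=camera_model('wrist'); th=np.radians(-3.9); e=np.array([np.cos(th),np.sin(th)]); n=np.array([-e[1],e[0]]); o=np.array([.517,-.0266])
for p,z in [((416,222.5),.074),((468,221.7),.074),((408.6,172.5),.037),((457,172),.037),((409,155.8),.037),((402.5,147.5),.048),((476.5,147.5),.048),((409.5,154.5),.048),((409,178),.022),((451,178),.022)]:
    P=onz(m,*p,z)[:2]-o; print(p,z,(P@e).round(4),(P@n).round(4))
t=o+.0895*e-.0015*n; print(t); go(*t,.293,86.1)
# prop in grasp: top near-edge corners of orange
s=sense(); R=s['ee_rot']
for p in [(273,254),(369,254),(275,231),(365,230)]:
    P=onz(m,*p,s['tcp_pos'][2]-.051+.014 if p[1]>250 else s['tcp_pos'][2]-.037-.03); print((R.T@(P-s['tcp_pos'])).round(4))
E
```

```text
(416, 222.5) 0.074 0.1122 -0.0274
(468, 221.7) 0.074 0.1116 0.0239
(408.6, 172.5) 0.037 0.0706 -0.0283
(457, 172) 0.037 0.0699 0.0227
(409, 155.8) 0.037 0.0532 -0.029
(402.5, 147.5) 0.048 0.0434 -0.0388
(476.5, 147.5) 0.048 0.0429 0.0356
(409.5, 154.5) 0.048 0.0503 -0.0315
(409, 178) 0.022 0.0796 -0.0235
(451, 178) 0.022 0.0796 0.0229
[ 0.60619072 -0.03418389]
shift [-1.340e-02  1.173e-01 -1.000e-04]
turn -0.0011
[ 0.0153 -0.0204  0.037 ]
[0.0152 0.019  0.037 ]
[ 0.0138 -0.0234  0.067 ]
[0.0143 0.0211 0.067 ]
```

Call:
jog_arm(rows=[[[-0.0027, 0.0235, 0, 0], [-0.0027, 0.0235, 0, 0], [-0.0027, 0.0235, 0, 0], [-0.0027, 0.0235, 0, 0], [-0.0026, 0.0233, 0, 0], [0, 0, 0, 0], [0, 0, 0.015, 0], [0, 0, 0.02, 0], [0, 0, 0.02, 0], [0, 0, 0.015, 0], [0, 0, 0.005, 0], [0, 0, 0, 0], [0, 0, 0, 0]]])

```text
time_s: 7.82
tcp_pos: [0.6067, -0.0341, 0.2185]
ee_rot: [[-0.998, 0.068, 0.002], [0.068, 0.998, 0.0], [-0.002, 0.0, -1.0]]
wrist_force: [0.3, 0.4, -1.1]
gripper_width: 0.455
gripper_force: 29.9
```

```bash
python3 - <<'E'
from h import *
s=state(); im,m=snap('wrist','w3'); im2,_=snap('side','s3')
cv2.imwrite('pics/c3.png',np.hstack([im[60:360,200:500],cv2.resize(im2[140:240,240:340],(300,300),interpolation=cv2.INTER_CUBIC)])[:,:,::-1])
E
```

```text
t 7.83 tcp [ 0.6067 -0.0341  0.2185] yawY 86.09 F [ 0.3  0.4 -1.1] w 0.455 gf 29.93286166631151 zax [ 0.002  0.    -1.   ]
```

View pics/c3.png

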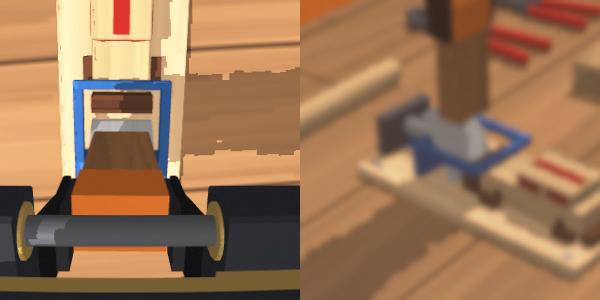

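The prop is centred laterally in the blue window (crop 75–170, prop foot 88–157), behind the post. I'll push down slowly.

Call:
jog_arm(rows=[[[0, 0, 0.004, 0], [0, 0, 0.004, 0], [0, 0, 0.004, 0], [0, 0, 0.004, 0], [0, 0, 0.004, 0], [0, 0, 0.004, 0], [0, 0, 0, 0], [0, 0, 0, 0]]])

```text
time_s: 8.93
tcp_pos: [0.6058, -0.0341, 0.1931]
ee_rot: [[-0.998, 0.068, -0.002], [0.068, 0.998, 0.0], [0.002, -0.0, -1.0]]
wrist_force: [-2.2, 1.0, 1.3]
gripper_width: 0.457
gripper_force: 29.9
```

Call:
jog_arm(rows=[[[0, 0, 0.004, 0], [0, 0, 0.004, 0], [0, 0, 0.004, 0], [0, 0, 0.004, 0], [0, 0, 0, 0], [0, 0, 0, 0]]])

```text
time_s: 9.68
tcp_pos: [0.6057, -0.034, 0.1771]
ee_rot: [[-0.998, 0.068, -0.002], [0.068, 0.998, 0.0], [0.002, -0.0, -1.0]]
wrist_force: [-3.4, 0.1, 2.6]
gripper_width: 0.455
gripper_force: 29.9
```

Call:
jog_arm(rows=[[[0, 0, 0.004, 0], [0, 0, 0.004, 0], [0, 0, 0.004, 0], [0, 0, 0.002, 0], [0, 0, 0, 0], [0, 0, 0, 0]]])

```text
time_s: 10.42
tcp_pos: [0.6055, -0.0341, 0.1626]
ee_rot: [[-0.998, 0.069, -0.003], [0.069, 0.998, 0.0], [0.003, -0.0, -1.0]]
wrist_force: [-4.2, 0.9, -2.0]
gripper_width: 0.456
gripper_force: 29.9
```

Call:
jog_arm(rows=[[[0, 0, 0.001, 0], [0, 0, 0.001, 0], [0, 0, 0.001, 0], [0, 0, 0, 0], [0, 0, 0, 0]]])

```text
time_s: 11.05
tcp_pos: [0.6064, -0.034, 0.1609]
ee_rot: [[-0.998, 0.068, 0.001], [0.068, 0.998, 0.0], [-0.001, 0.0, -1.0]]
wrist_force: [-3.3, 0.4, 1.7]
gripper_width: 0.459
gripper_force: 29.9
```

Call:
jog_arm(rows=[[[0, 0, 0.001, 0], [0, 0, 0.001, 0], [0, 0, 0, 0], [0, 0, 0, 0]]])

```text
time_s: 11.55
tcp_pos: [0.6073, -0.0338, 0.1605]
ee_rot: [[-0.998, 0.067, 0.003], [0.067, 0.998, -0.0], [-0.003, 0.0, -1.0]]
wrist_force: [-4.8, 0.2, 7.2]
gripper_width: 0.46
gripper_force: 30.0
```

Call:
jog_arm(rows=[[[0.001, 0, 0, 0], [0.001, 0, 0, 0], [0.001, 0, 0, 0], [0, 0, 0, 0], [0, 0, 0, 0]]])

```text
time_s: 12.18
tcp_pos: [0.6056, -0.0337, 0.1605]
ee_rot: [[-0.998, 0.067, 0.007], [0.067, 0.998, 0.0], [-0.007, 0.0, -1.0]]
wrist_force: [-1.2, 0.2, 6.0]
gripper_width: 0.458
gripper_force: 30.0
```

Call:
jog_arm(rows=[[[0.001, 0, 0, 0], [0.001, 0, 0, 0], [0, 0, 0, 0], [0, 0, 0, 0]]])

```text
time_s: 12.68
tcp_pos: [0.6037, -0.0336, 0.1605]
ee_rot: [[-0.998, 0.067, 0.007], [0.067, 0.998, 0.0], [-0.007, 0.001, -1.0]]
wrist_force: [-1.8, -0.6, 5.6]
gripper_width: 0.461
gripper_force: 30.0
```

Call:
jog_arm(rows=[[[0, 0, 0, 0], [0, 0, 0, 0], [0, 0, 0, 0], [0, 0, 0, 0]]], claw=0.75)

```text
time_s: 13.18
tcp_pos: [0.6013, -0.0336, 0.1584]
ee_rot: [[-0.998, 0.068, -0.0], [0.068, 0.998, 0.0], [0.0, 0.0, -1.0]]
wrist_force: [0.3, 0.5, 0.2]
gripper_width: 0.739
gripper_force: 0.0
```

Call:
jog_arm(rows=[[[0, 0, -0.01, 0], [0, 0, -0.02, 0], [0, 0, -0.03, 0], [0, 0, -0.03, 0], [0, 0, -0.03, 0], [0, 0, -0.03, 0], [0.03, 0, -0.02, 0], [0.03, 0, 0, 0], [0.03, 0, 0, 0], [0, 0, 0, 0], [0, 0, 0, 0]]])

```text
time_s: 14.55
tcp_pos: [0.5119, -0.0275, 0.3295]
ee_rot: [[-0.998, 0.068, 0.002], [0.068, 0.998, 0.0], [-0.002, 0.0, -1.0]]
wrist_force: [-0.4, 0.8, -0.6]
gripper_width: 0.75
gripper_force: 0.0
```

```bash
python3 - <<'E'
from h import *
s=state(); im,m=snap('wrist','w4'); im2,_=snap('side','s4')
cv2.imwrite('pics/c4.png',np.hstack([cv2.resize(im[:,160:480],(480,600)),cv2.resize(im2[140:240,260:313],(318,600),interpolation=cv2.INTER_CUBIC)])[:,:,::-1])
E
```

```text
t 14.55 tcp [ 0.5119 -0.0275  0.3295] yawY 86.11 F [-0.4  0.8 -0.6] w 0.75 gf 0.0 zax [ 0.002  0.    -1.   ]
```

View pics/c4.png

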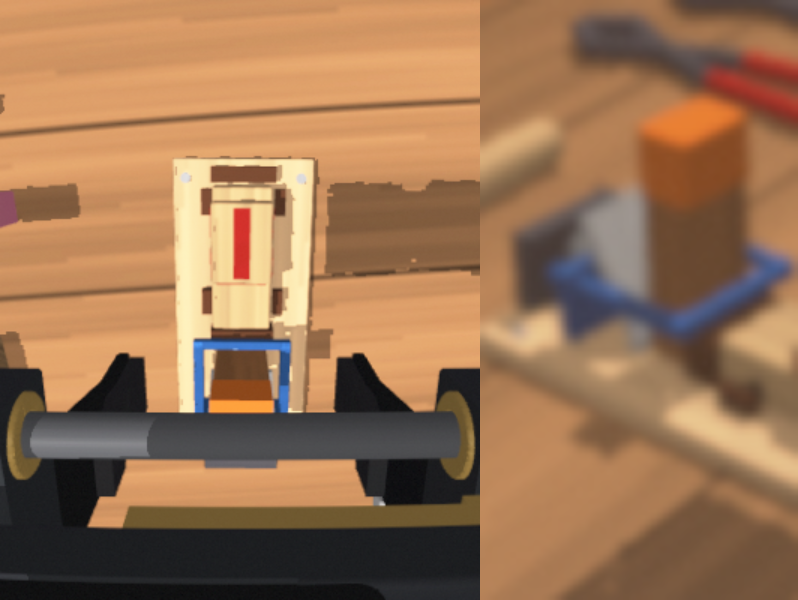

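The catch is open: the nose bar has cleared the bonnet, and the prop stands upright with its orange top at crop (693,130). Next I'll measure the car.

```bash
python3 - <<'E'
from h import *
m=camera_model('wrist'); th=np.radians(-3.9); e=np.array([np.cos(th),np.sin(th)]); n=np.array([-e[1],e[0]]); o=np.array([.517,-.0266])
for p,z in [((212,202),.052),((271,201),.052),((211,284),.052),((271,284),.052),((175,158),.012),((315,158),.012),((213,330),.038),((270,330),.038)]:
    q=onz(m,160+p[0]/1.5,p[1]/1.5,z)[:2]; P=q-o; print(p,q.round(4),(P@e).round(4),(P@n).round(4))
go(*(o+.001*e-.001*n),.09,86.1)
E
```

```text
(212, 202) [ 0.4688 -0.0455] -0.0468 -0.0221
(271, 201) [ 0.471  -0.0039] -0.0474 0.0196
(211, 284) [ 0.5283 -0.0512] 0.013 -0.0238
(271, 284) [ 0.5314 -0.0071] 0.013 0.0204
(175, 158) [ 0.4367 -0.0735] -0.0769 -0.0523
(315, 158) [0.4441 0.0339] -0.0768 0.0554
(213, 330) [ 0.569  -0.0538] 0.0537 -0.0236
(270, 330) [ 0.5721 -0.0092] 0.0538 0.0211
shift [-5.600e-03  2.000e-04  2.388e-01]
turn -0.0002
```

Call:
jog_arm(rows=[[[-0.003, 0, 0.02, 0], [0, 0, 0.03, 0], [0, 0, 0.03, 0], [0, 0, 0.03, 0], [0, 0, 0.03, 0], [0, 0, 0.03, 0], [0, 0, 0.03, 0], [0, 0, 0.02, 0], [0, 0, 0.01, 0], [0, 0, 0.0088, 0], [0, 0, 0, 0], [0, 0, 0, 0]]])

```text
time_s: 16.15
tcp_pos: [0.5149, -0.0277, 0.0905]
ee_rot: [[-0.998, 0.068, 0.001], [0.068, 0.998, 0.0], [-0.001, 0.0, -1.0]]
wrist_force: [0.3, 0.4, -0.3]
gripper_width: 0.747
gripper_force: 0.0
```

Call:
jog_arm(rows=[[[0, 0, 0, 0], [0, 0, 0, 0], [0, 0, 0, 0], [0, 0, 0, 0], [0, 0, 0, 0]]], claw=0)

```text
time_s: 16.77
tcp_pos: [0.5146, -0.0277, 0.0901]
ee_rot: [[-0.998, 0.068, 0.0], [0.068, 0.998, 0.0], [-0.0, 0.0, -1.0]]
wrist_force: [-0.8, 0.5, 3.3]
gripper_width: 0.517
gripper_force: 30.0
```

Call:
jog_arm(rows=[[[0, 0, -0.004, 0], [0, 0, -0.008, 0], [0, 0, -0.012, 0], [0, 0, -0.02, 0], [0, 0, -0.025, 0], [0, 0, -0.03, 0], [0, 0, -0.03, 0], [0, 0, -0.021, 0], [0, 0, 0, 0], [0, 0, 0, 0]]])

```text
time_s: 18.02
tcp_pos: [0.5137, -0.0278, 0.2392]
ee_rot: [[-0.998, 0.069, -0.001], [0.069, 0.998, 0.0], [0.001, 0.0, -1.0]]
wrist_force: [-0.4, -0.5, -0.8]
gripper_width: 0.519
gripper_force: 30.0
```

```bash
python3 - <<'E'
from h import *
state(); go(.427,.304,.24,90)
im2,_=snap('side','s5'); 
cv2.imwrite('pics/c5.png',cv2.resize(im2[60:240,200:420],None,fx=3,fy=3)[:,:,::-1])
E
```

```text
t 18.02 tcp [ 0.5137 -0.0278  0.2392] yawY 86.07 F [-0.4 -0.5 -0.8] w 0.519 gf 29.980691126547754 zax [-0.001  0.    -1.   ]
shift [ 0.1093  0.3251 -0.0006]
turn -0.0686
```

View pics/c5.png

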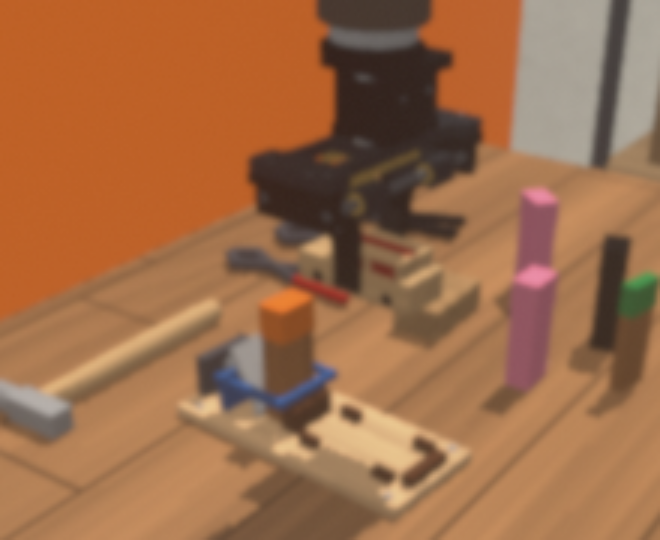

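The car is in hand and level, and the prop still stands in the catch. On to the tray.

Call:
jog_arm(rows=[[[0.0084, 0.025, 0, 0], [0.0084, 0.025, 0, 0], [0.0084, 0.025, 0, 0], [0.0084, 0.025, 0, 0], [0.0084, 0.025, 0, 0], [0.0084, 0.025, 0, 0], [0.0084, 0.025, 0, 0], [0.0084, 0.025, 0, 0], [0.0084, 0.025, 0, 0], [0.0084, 0.025, 0, 0], [0.0084, 0.025, 0, 0], [0.0084, 0.025, 0, 0], [0.0084, 0.025, 0, 0], [0, 0, 0, -0.069], [0, 0, 0.02, 0], [0, 0, 0.03, 0], [0, 0, 0.03, 0], [0, 0, 0.02, 0], [0, 0, 0, 0], [0, 0, 0, 0]]])

```text
time_s: 20.58
tcp_pos: [0.4279, 0.3042, 0.1401]
ee_rot: [[-1.0, -0.001, 0.0], [-0.001, 1.0, -0.0], [-0.0, -0.0, -1.0]]
wrist_force: [-0.1, 0.6, 0.6]
gripper_width: 0.512
gripper_force: 30.0
```

```bash
python3 - <<'E'
from h import *
s=state(); im,m=snap('wrist','w6'); t,mt=snap('top','t6')
for n,i,mm in (('w',im,m),('t',t,mt)):
    c=max(mask(i,(105,150,60),(125,255,255)),key=cv2.contourArea); x,y,w,h=cv2.boundingRect(c)
    print(n,(x,y,w,h),[onz(mm,*p,.018)[:2].round(3).tolist() for p in ((x,y+h/2),(x+w,y+h/2),(x+w/2,y),(x+w/2,y+h))])
E
```

```text
t 20.57 tcp [0.4279 0.3042 0.1401] yawY 90.06 F [-0.1  0.6  0.6] w 0.512 gf 29.980733622796834 zax [ 0. -0. -1.]
w (171, 36, 285, 239) [[0.384, 0.209], [0.385, 0.389], [0.315, 0.299], [0.468, 0.298]]
t (165, 199, 59, 78) [[0.425, 0.388], [0.423, 0.216], [0.538, 0.306], [0.313, 0.297]]
```

Call:
jog_arm(rows=[[[0, 0, 0.015, 0], [0, 0, 0.015, 0], [0, 0, 0.01, 0], [0, 0, 0.007, 0], [0, 0, 0.004, 0], [0, 0, 0.002, 0], [0, 0, 0.001, 0], [0, 0, 0, 0], [0, 0, 0, 0]]])

```text
time_s: 21.8
tcp_pos: [0.4277, 0.304, 0.0861]
ee_rot: [[-1.0, -0.001, 0.0], [-0.001, 1.0, 0.0], [-0.0, 0.0, -1.0]]
wrist_force: [-0.3, 0.2, -1.6]
gripper_width: 0.513
gripper_force: 30.0
```

Call:
jog_arm(rows=[[[0, 0, 0.001, 0], [0, 0, 0.001, 0], [0, 0, 0, 0], [0, 0, 0, 0]]])

```text
time_s: 22.3
tcp_pos: [0.4277, 0.304, 0.0841]
ee_rot: [[-1.0, -0.001, 0.0], [-0.001, 1.0, 0.0], [-0.0, 0.0, -1.0]]
wrist_force: [-1.2, -1.3, 3.7]
gripper_width: 0.517
gripper_force: 30.0
```

Call:
jog_arm(rows=[[[0, 0, 0.001, 0], [0, 0, 0, 0], [0, 0, 0, 0]]])

```text
time_s: 22.68
tcp_pos: [0.4277, 0.304, 0.0841]
ee_rot: [[-1.0, -0.001, 0.0], [-0.001, 1.0, 0.0], [-0.0, 0.0, -1.0]]
wrist_force: [-4.2, -1.5, 10.1]
gripper_width: 0.516
gripper_force: 30.0
```

Firm contact with the tray floor, so I'll release and lift.

Call:
jog_arm(rows=[[[0, 0, -0.0005, 0], [0, 0, 0, 0], [0, 0, 0, 0], [0, 0, 0, 0], [0, 0, 0, 0]]], claw=0.75)

```text
time_s: 23.3
tcp_pos: [0.4277, 0.3039, 0.0832]
ee_rot: [[-1.0, -0.001, -0.0], [-0.001, 1.0, -0.0], [0.0, -0.0, -1.0]]
wrist_force: [-0.5, -0.4, -0.1]
gripper_width: 0.748
gripper_force: 0.0
```

Call:
jog_arm(rows=[[[0, 0, -0.005, 0], [0, 0, -0.01, 0], [0, 0, -0.02, 0], [0, 0, -0.03, 0], [0, 0, -0.03, 0], [0, 0, -0.03, 0], [0, 0, -0.03, 0], [0, 0, -0.03, 0], [0, 0, 0, 0], [0, 0, 0, 0], [0, 0, 0, 0]]])

```text
time_s: 24.68
tcp_pos: [0.4272, 0.3035, 0.2673]
ee_rot: [[-1.0, -0.001, -0.002], [-0.001, 1.0, -0.002], [0.002, -0.002, -1.0]]
wrist_force: [-0.5, -0.7, -0.8]
gripper_width: 0.75
gripper_force: 0.0
```

```bash
python3 - <<'E'
from h import *
state(); w,_=snap('wrist','w7'); t,_=snap('top','t7'); b,_=snap('side','s7')
cv2.imwrite('pics/c7.png',np.vstack([np.hstack([cv2.resize(w,(400,250)),cv2.resize(t[130:255,150:350],(400,250))]),cv2.resize(b[130:305,160:560],(800,350))])[:,:,::-1])
E
```

```text
t 24.68 tcp [0.4272 0.3035 0.2673] yawY 90.04 F [-0.5 -0.7 -0.8] w 0.75 gf 0.0 zax [-0.002 -0.002 -1.   ]
```

View pics/c7.png

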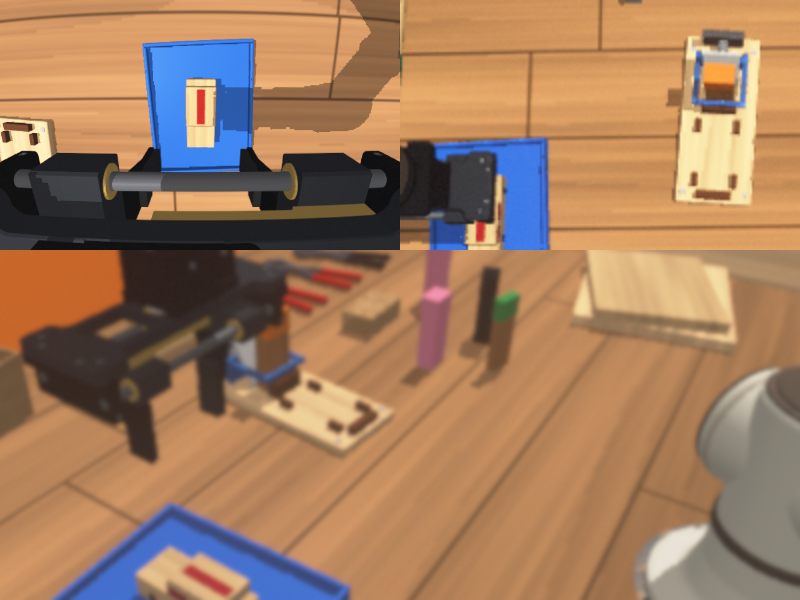

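The car stands on its underside in the tray at crop (200,112). The prop still wedges the catch open at (720,75), and the robot is clear of everything.

```bash
python3 -c "from station import *; print(finish_job())"
```

```text
the job is handed in; nothing more can be done
None
```

The job is handed in at about 25 s of the 61 s allowed: the prop stands on the jig's board wedging the catch open, and the car body rests on its underside in the blue tray, with the gripper clear of both.

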